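# Isolate the spindle, then hold a square in the machine corner

### The job

Switch the spindle's isolator off by throwing its handle right over to the other side. Then pick up the standing square, set it upright on the bed plate and press it firmly, without ramming it, into the corner between bed and upright so that its base sits flat on the bed and its back is flush against the upright. Finish while still gripping it and pressing it there, with the isolator still off, and leave the other things on the bench alone.

Things in the scene. Friction and masses are not known exactly. Their poses are not given: they have to be found in the camera images.
- handle (a joint): Angle of the isolator's handle: 0 = on (leaning 34 deg from vertical towards the cable gland), 1.2 rad = off (leaning 34 deg the other way); starts near 0. It turns about a level axle (y of isolator_pivot). It is top-heavy: past upright (0.6) it falls by itself to the off stop and stays; 1 to 2 N moves it.
- isolator_pivot (a point): Middle of the handle's axle, 66 mm above the bench, on a fixed grey plastic housing 110 x 80 x 55 mm (x, y, z) with a black cable gland on its -x end and two axle lugs up to 73 mm above the bench. x points level, the way the handle's top goes when switched off; y along the axle; z up.
- handle_tip (a point): End of the handle, 77 mm from the axle: a flat steel bar with a black cross-grip at its end, 46 mm wide along the axle, 16 mm thick, 26 mm long along the bar.
- square_grip (a point): Grasping place on the base bar of the loose machinist's square: on its centre line, half-way up (15 mm above its underside), 85 mm from the square's back and 55 mm from the bar's other end. x points to the back, y across the bar (20 mm wide), z up.
- square_heel (a point): Bottom edge of the square's back, on its centre line: 85 mm along +x and 15 mm below square_grip, same axes.
- square: The square (0.25 to 0.39 kg), standing upright: an aluminium base bar 140 (x) x 20 (y) x 30 mm (z), with a steel blade 22 (x) x 6 (y) mm rising from the bar's +x end to 120 mm above the underside. Blade and bar end in one flush upright face at +x, the back. Origin at the centre of the underside, x towards the back.
- corner (a point): Middle of the inside corner line of the fixed steel machine, where the bed's top (20 mm above the bench) meets the upright's face. x points level into the upright, square to its face; y along the corner line; z up. The bed reaches 160 mm along -x; bed and upright are 120 mm wide (y).
- upright: The fixed upright, 20 mm thick, rising 100 mm above the bed, with a grey 60 mm motor standing 58 mm out from its rear; axes as corner, origin on the bench 70 mm along -x from the corner line.
- bed: The machine's fixed steel bed plate, 180 x 120 x 20 mm; origin at the centre of its underside on the bench, 70 mm along -x from the corner line; same axes.
- bin: Bystander: open blue bin 80 x 110 x 50 mm; origin under its centre.
- jar: Bystander: clear jar, 48 mm diameter, 85 mm high; origin under its centre.
- driver: Bystander: screwdriver lying on the bench.
Not all that is in view belongs to the job. Of the things that look like the part that bears handle, the middle-sized one is meant.

How it is judged:
By the outcome, as a careful person would: the job done as asked, in the order asked, and still so for the second after the job is handed in, while the arm keeps its last pose, push and grip.
It also fails if it takes over 66 s, if anything falls off the work surface, if the arm or the gripper's body presses on something with over 40 N, if the wrist force passes 120 N, or if a joint passes its speed limit or range.

### The arm

A 6-joint arm with a two-finger parallel gripper is mounted at the origin on the work surface. World frame = base frame: x ahead of the robot, y to its left, z up, the work surface at z = 0. Lengths are in m, angles in rad, forces in N, time in s.
With the tool pointing down it reaches from about 0.35 to 0.85 m from the base axis. Payload 8.1 kg.
Tool frame: the origin (TCP) lies at the very end of the fingers, on their centre line; the grasp point (between the pads) lies 19 mm behind it; z points along the fingers, y is the line along which they close (so a half turn about z gives the same grasp; the last joint's range is limited). The gripper opens to 93 mm and grips with 3 to 60 N. Pads are 15 mm wide; open, the fingers measure 128 mm over their backs; the gripper's body (75 mm by 188 mm) begins 65 mm behind the grasp point.
Start: joints at [-1.405, 0.13, 1.488, -0, 1.523, -0.085], TCP at [0.149, -0.581, 0.219] pointing down, gripper open.
Joint ranges: [-2.96, 2.96], [-0.89, 2.26], [0.02, 2.5], [-1.34, 4.48], [0, 2.73], [-2.66, 2.66]. Speed limits (rad/s): [2.39, 2.39, 2.79, 3.14, 3.14, 3.14].

### API

Orientations are given as a rotation vector (axis times angle).
In Python, from plant import robot gives the robot as it stands. The module is installed in compiled form; this text tells all that it offers.
- The arm moves only by the tool play_rows, never from a script. Its argument "increments" is text: rows parted by semicolons, each of 5 numbers parted by spaces: the shift along the tool's x, y, z in mm, then the turn about the tool's z in degrees, then the closure, from -1 (fully open) to 1 (shut). In form: dx dy dz yaw claw; .... A call has 1 to 20 rows; each row is the pose to reach, as a shift and turn from the pose commanded when the call began, along the tool's axes at that moment; what a row does not reach only later rows make up. A row lasts 1/10 s, in which the tool goes at most 50 mm and 8.59 degrees, less where a joint would pass 70% of its speed; a pose out of reach is approached as far as the arm can. A call with a gripper value outside its range is refused whole. The fingers move at their own pace and stop on an object; "force" is the grip in N (left out, the last holds). Time passes only in rows, so rows that repeat a pose let the fingers close. It gives the time, the measured TCP pose, the force, the opening and the grip force at its end, in the units of the state.
- robot.read_state(): the state, without advancing time (a new reading comes with each control period).
- robot.read_camera(name): name is "scene" or "top" or "wrist"; returns the picture (400x640x3 uint8, blue, green, red); there is no depth.
- robot.calibration(name): a dict with "vertical_fov" (degrees; the focal length in pixels is half the picture's height over the tangent of half this angle, whatever the lens; pixels are square), "cx", "cy" (the principal point, pixels), "D" ([k1, k2, p1, p2, k3] as OpenCV has them; the pictures are not rectified), "rvec" (rotation vector, rad) and "tvec" (3), from world to camera coordinates, as OpenCV has them. Camera axes: x right, y down, z forward; pixel columns grow to the right and rows downward; lengths in m; the calibration is good to about 2 mm. A picture is of the moment at which its call begins: read the wrist's pose just before it. calibration takes no time and is no camera call; for the wrist camera it gives the pose at the moment of the call.
- robot.close_job(): hands the job in; it is judged then, once.
Trained networks look in the newest picture that a camera, given by its name, has taken for a name from the list of things; names that differ only in an ending like _2 or _b are one class to them, and where a whole thing is asked for, a point or a joint stands for the part that bears it (a point fixed in the world has none). Each returns a list of dicts, best first, with "conf" (0 to 1); they miss things now and then, are a little off and sometimes report something else, mostly with a low value. They report only what shows in the picture. A call takes as long as a camera call. They do not tell look-alikes from the thing itself.
- robot.recognise(camera, query): "centre" ([x, y, z] in m, in world coordinates, good to about 4 mm: the middle of the surface that is visible of it).
- robot.regions_of(camera, query): "pixels" (400x640 bool, what is visible of it).
- robot.landmark_of(camera, query): "centre" ([x, y, z] in m, in world coordinates, good to about 4 mm: a listed point, or the origin of a listed thing).
The state is a dict: "t": time; "q": joint angles; "dq": joint speeds; "joint_torque": joint torques, N m; "tool_pos": TCP position; "orientation": TCP orientation; "force": force on the tool from outside, world axes, zero at the start; "wrist_torque": the same for the moment, N m; "opening": finger opening in m; "gripper_force": force on a finger pad.
Only numpy, scipy, OpenCV 4.12 (cv2) and the standard library are available. Lean on these libraries where they do the work, as an engineer would, in place of code of your own. Each camera call takes 0.05 s, during which the arm holds its last target. There are 200 camera calls.

## Working session

There is one attempt and no reset: what is moved stays moved. The work goes in short steps, Python scripts to look and compute and a tool call to move; the robot and the scene stay as the last step left them, time stands still between calls to the robot, and variables do not carry over. Pictures are saved under pics/ and viewed, at most 10 in all, crops included, and the job is handed in when it is done.

Besides the shell and the picture viewer there is one more tool, called after "Request:" in YAML: its name, and indented under it one key for each argument. play_rows: Moves the arm, as the interface text tells. Its arguments: {"type":"object","properties":{"increments":{"type":"string"},"force":{"type":"number"}},"required":["increments"]}

```bash
mkdir -p pics
cat > h.py <<'E'
from plant import robot
import numpy as np, cv2
from scipy.spatial.transform import Rotation as R
def K(n):
    c=robot.calibration(n); f=200/np.tan(np.radians(c["vertical_fov"]/2))
    return np.array([[f,0,c["cx"]],[0,f,c["cy"]],[0,0,1]]),np.array(c["D"],float),np.array(c["rvec"],float),np.array(c["tvec"],float)
def proj(n,P):
    k,D,r,t=K(n); return cv2.projectPoints(np.array(P,float).reshape(-1,1,3),r,t,k,D)[0].reshape(-1,2)
def onplane(n,uv,z):
    k,D,r,t=K(n); u=cv2.undistortPoints(np.array(uv,float).reshape(-1,1,2),k,D).reshape(-1,2)
    M=cv2.Rodrigues(r)[0]; o=-M.T@t; d=np.c_[u,np.ones(len(u))]@M
    return o+d*((z-o[2])/d[:,2])[:,None]
E
python3 - <<'E'
from h import *
s=robot.read_state(); print(s["t"],s["tool_pos"],s["orientation"],s["opening"])
for n in("scene","top"):
    cv2.imwrite(f"pics/{n}0.png",robot.read_camera(n))
    for q in("isolator_pivot","handle_tip","square_grip","square_heel","corner","bed","bin","jar","driver"):
        print(n,q,[(np.round(d["centre"],3).tolist(),round(d["conf"],2)) for d in robot.landmark_of(n,q)][:4])
print(robot.read_state()["t"])
E
```

```text
0.0 [ 0.14882683 -0.58066589  0.21760415] [-3.11512576e+00 -3.92685348e-01  1.33957309e-04] 0.09332575527074055
scene isolator_pivot [([0.469, -0.361, 0.068], 0.94), ([0.538, -0.544, 0.084], 0.73), ([0.488, -0.214, 0.049], 0.6)]
scene handle_tip [([0.492, -0.569, 0.17], 0.9), ([0.428, -0.371, 0.128], 0.6), ([0.453, -0.214, 0.095], 0.56)]
scene square_grip [([0.501, 0.309, 0.016], 0.58)]
scene square_heel [([0.426, 0.324, 0.001], 0.84)]
scene corner [([0.46, -0.064, 0.017], 0.63)]
scene bed [([0.53, -0.057, -0.001], 0.76)]
scene bin [([0.676, 0.21, -0.001], 0.95)]
scene jar [([0.697, -0.009, 0.003], 0.69)]
scene driver [([0.679, -0.216, 0.001], 0.57)]
top isolator_pivot [([0.541, -0.542, 0.09], 0.81), ([0.487, -0.213, 0.045], 0.8), ([0.472, -0.357, 0.063], 0.64)]
top handle_tip [([0.49, -0.568, 0.171], 0.84), ([0.455, -0.214, 0.092], 0.55), ([0.43, -0.373, 0.131], 0.44)]
top square_grip [([0.508, 0.309, 0.014], 0.74)]
top square_heel [([0.419, 0.325, 0.005], 0.96)]
top corner [([0.458, -0.068, 0.019], 0.76)]
top bed [([0.537, -0.052, 0.001], 0.72), ([0.418, 0.325, 0.006], 0.41)]
top bin [([0.679, 0.213, 0.001], 0.92)]
top jar [([0.701, -0.01, -0.003], 0.55), ([0.508, 0.309, 0.013], 0.32)]
top driver [([0.681, -0.215, -0.003], 0.53)]
1.0
```

View pics/scene0.png

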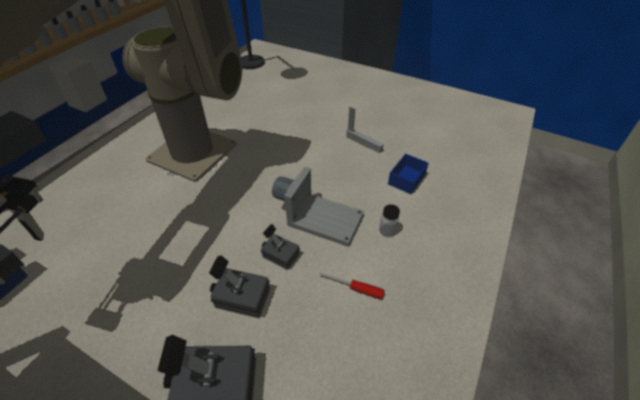

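View pics/top0.png

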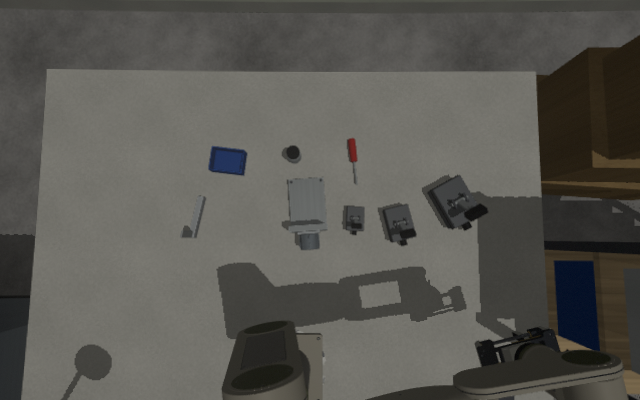

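The scene view shows three isolators; the middle-sized one is at scene (240,290), top (398,222). The square is at top (195,215) and the bed at (306,200), with the upright at its lower end. These agree with the landmark positions. Next I'll refine the yaw angles and work out the first move.

```bash
cat >> h.py <<'E'
def lm(n,q,near,N=1):
    o=[]
    for _ in range(N):
        robot.read_camera(n)
        c=[d["centre"] for d in robot.landmark_of(n,q) if np.linalg.norm(np.array(d["centre"])-near)<.04]
        if c:o.append(c[0])
    return o
def toolshift(p,yaw=None):
    s=robot.read_state(); M=R.from_rotvec(s["orientation"]).as_matrix()
    d=M.T@(np.array(p)-s["tool_pos"])*1000
    return np.round(d,1)
E
python3 - <<'E'
from h import *
s=robot.read_state(); M=R.from_rotvec(s["orientation"]).as_matrix(); print(M.round(3))
near=dict(isolator_pivot=[.47,-.359,.066],handle_tip=[.429,-.372,.13],square_grip=[.504,.309,.015],square_heel=[.422,.325,0],corner=[.459,-.066,.02],bed=[.535,-.055,0])
for q,p in near.items():
    a=sum([lm(n,q,p,3) for n in("scene","top")],[]); print(q,len(a),np.mean(a,0).round(4),np.std(a,0).round(4))
im=robot.read_camera("top")
for q,z in(("square_grip",.03),("corner",.02),("bed",.02),("isolator_pivot",.05)):
    for d in robot.regions_of("top",q)[:4]:
        m=d["pixels"].astype(np.uint8); ys,xs=np.nonzero(m)
        P=onplane("top",np.c_[xs,ys],z)[:,:2]*1000
        c,wh,a=cv2.minAreaRect(P.astype(np.float32)); print(q,round(d["conf"],2),np.round(c),np.round(wh),round(a,1),len(xs))
print(toolshift([.394,-.383,.11]),robot.read_state()["t"])
cv2.imwrite("pics/crop.png",cv2.resize(im[120:270,170:430],None,fx=3,fy=3,interpolation=cv2.INTER_CUBIC))
E
```

```text
[[ 0.969  0.248  0.   ]
 [ 0.248 -0.969 -0.   ]
 [ 0.     0.    -1.   ]]
isolator_pivot 6 [ 0.4684 -0.3585  0.0662] [0.0018 0.0009 0.0017]
handle_tip 5 [ 0.4292 -0.37    0.1298] [0.0029 0.0025 0.0025]
square_grip 5 [0.5038 0.3082 0.0144] [0.0021 0.0015 0.0011]
square_heel 4 [0.4214 0.3254 0.0032] [0.0027 0.0013 0.0012]
corner 6 [ 0.4609 -0.0645  0.019 ] [0.0013 0.0013 0.0021]
bed 6 [ 5.348e-01 -5.510e-02  1.000e-04] [0.0024 0.0022 0.0016]
square_grip 0.67 [489. 320.] [ 53. 146.] 77.9 426
square_grip 0.64 [ 451. -384.] [65. 50.] 25.9 202
corner 0.98 [505. -60.] [245. 127.] 0.6 2306
bed 0.83 [545. -57.] [156. 120.] 4.0 1634
bed 0.65 [681. 212.] [124.  88.] 84.5 908
isolator_pivot 0.69 [ 477. -215.] [59. 88.] 89.6 441
isolator_pivot 0.64 [ 462. -360.] [130.  88.] 13.7 962
isolator_pivot 0.56 [ 533. -544.] [178. 140.] 38.6 1884
[ 286.6 -131.2  108.7] 4.85
```

View pics/crop.png

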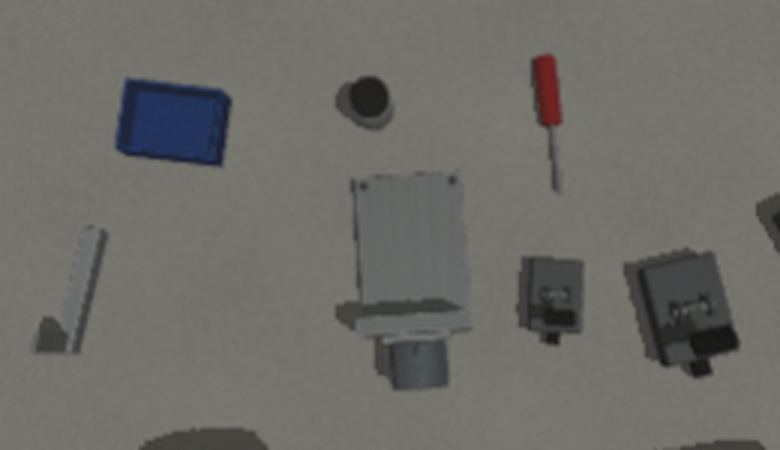

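Request:
play_rows:
  increments: "45 -22 0 0 1; 92 -45 0 0 1; 140 -68 0 0 1; 186 -91 0 0 1; 233 -114 20 0 1; 280 -137 40 0 1; 280 -137 75 0 1; 280 -137 108 0 1; 280 -137 108 0 1; 295 -137 108 0 1; 310 -137 108 0 1; 325 -137 108 0 1; 340 -137 108 0 1; 355 -137 108 0 1; 370 -137 108 0 1; 378 -137 108 0 1; 378 -137 108 0 1; 378 -137 108 0 1"
  force: 10

```text
t: 6.65
tool_pos: [0.481, -0.3545, 0.1103]
orientation: [-3.116, -0.393, 0.001]
force: [-0.5, 0.3, 0.5]
opening: 0.0005
gripper_force: 0.0
```

Run:
```python
from h import *
s=robot.read_state(); print(s["t"],s["tool_pos"],s["force"],s["opening"])
for n in("scene","top"):
    im=robot.read_camera(n); print(n,[(np.round(d["centre"],3).tolist(),round(d["conf"],2)) for d in robot.landmark_of(n,"handle_tip")])
    if n=="scene": a=im
cv2.imwrite("pics/s1.png",cv2.resize(a[200:360,130:390],None,fx=3,fy=3))
print(toolshift([.504,.309,.2]))
```

```text
6.65 [ 0.48103243 -0.35452201  0.11032538] [-0.49397213  0.26165415  0.51704139] 0.0004756364342062502
scene [([0.509, -0.345, 0.131], 0.87), ([0.487, -0.57, 0.174], 0.8), ([0.454, -0.215, 0.094], 0.47)]
top [([0.452, -0.216, 0.094], 0.66), ([0.49, -0.568, 0.171], 0.49)]
[ 187.  -637.4  -89.3]
```

View pics/s1.png

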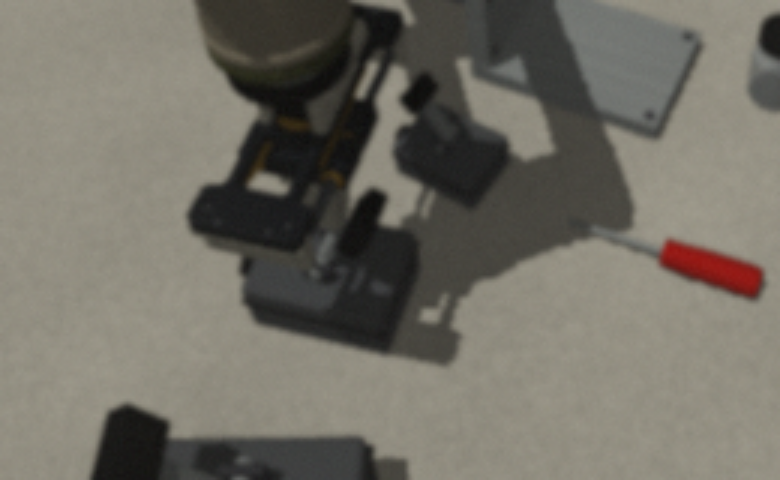

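The handle now reads off: its tip is about 43 mm on the other side, and the picture shows the black grip leaning over at (365,220). Next I'll lift and look at the corner with the wrist camera.

Request:
play_rows:
  increments: "0 0 -45 0 1; 0 0 -90 0 1; 10 -25 -125 0 1; 30 -65 -150 5 -1; 50 -110 -175 10 -1; 70 -155 -200 10 -1; 90 -200 -220 10 -1; 110 -245 -240 10 -1; 128 -290 -240 10 -1; 128 -302 -240 10 -1; 128 -302 -240 10 -1; 128 -302 -240 10 -1"

```text
t: 8.05
tool_pos: [0.53, -0.0303, 0.3507]
orientation: [3.139, 0.122, 0.0]
force: [-0.4, 0.1, 0.7]
opening: 0.0678
gripper_force: 0.0
```

Run:
```python
from h import *
s=robot.read_state(); print(s["t"],s["tool_pos"],s["q"].round(2) if hasattr(s["q"],"round") else s["q"])
im=robot.read_camera("wrist"); cv2.imwrite("pics/w1.png",im)
for q in("corner","bed","upright"): print(q,[(np.round(d["centre"],4).tolist(),round(d["conf"],2)) for d in robot.landmark_of("wrist",q)])
C=np.array([.461,-.0645,.02])
for a in(4,5.5,7):
    x=-np.array([np.cos(np.radians(a)),np.sin(np.radians(a)),0]); y=np.cross([0,0,1],x)
    print(a,proj("wrist",[C+.06*y,C-.06*y,C-.16*x+.06*y,C-.16*x-.06*y,C]).round(0).tolist())
import pickle; c=robot.calibration("wrist"); pickle.dump(c,open("w1.pkl","wb"))
```

```text
8.05 [ 0.53000724 -0.03030902  0.35074755] [-0.15 -0.07  1.46 -0.    1.76  1.34]
corner [([0.4635, -0.0579, 0.0195], 0.7), ([0.6796, -0.2133, 0.0016], 0.61)]
bed [([0.5308, -0.0554, -0.0012], 0.97)]
upright []
4 [[373.0, 207.0], [301.0, 206.0], [378.0, 106.0], [299.0, 106.0], [337.0, 206.0]]
5.5 [[373.0, 206.0], [301.0, 207.0], [375.0, 105.0], [297.0, 107.0], [337.0, 206.0]]
7 [[373.0, 205.0], [301.0, 208.0], [372.0, 104.0], [294.0, 108.0], [337.0, 206.0]]
```

View pics/w1.png

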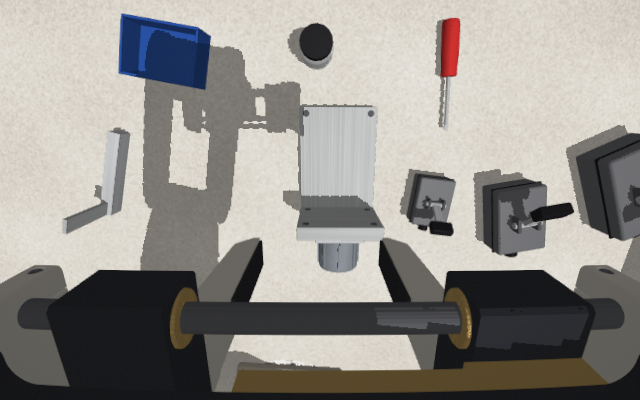

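The wrist view shows the bed's far corners at (299,106) and (377,106), with the corner line near row 207. The middle isolator's handle is thrown, at (550,213). I'll fit the bed edges for yaw and fit the square as well.

```bash
cat > e.py <<'E'
from h import *
def edge(n,im,A,B,z,w=5,N=60):
    "sub-pixel strongest edge near the image line of world segment A-B -> world xy line fit"
    g=cv2.GaussianBlur(im.mean(2).astype(np.float32),(0,0),.8)
    P=proj(n,[np.array(A)+(np.array(B)-A)*f for f in np.linspace(.08,.92,N)]); d=P[-1]-P[0]; nn=np.array([-d[1],d[0]])/np.linalg.norm(d)
    s=np.arange(-w,w+.01,.25); Q=(P[:,None]+s[None,:,None]*nn).astype(np.float32)
    G=np.abs(np.gradient(cv2.remap(g,Q[...,0],Q[...,1],cv2.INTER_LINEAR),axis=1))
    X=onplane(n,Q[np.arange(N),G.argmax(1)],z)[:,:2]
    vx,vy,x,y=cv2.fitLine(X.astype(np.float32),cv2.DIST_HUBER,0,.001,.001).ravel()
    r=(X-[x,y])@[-vy,vx]
    return np.degrees(np.arctan(vy/vx)) if abs(vx)>abs(vy) else np.degrees(np.arctan(-vx/vy)),np.array([x,y]),np.median(abs(r))*1000
E
python3 - <<'E'
from e import *
im=robot.read_camera("wrist")
C=np.array([.461,-.0625,.02]); a=np.radians(4.5)
x=-np.array([np.cos(a),np.sin(a),0]); y=np.cross([0,0,1],x)
for nm,A,B in(("side+",C-.03*x+.06*y,C-.16*x+.06*y),("side-",C-.03*x-.06*y,C-.16*x-.06*y),("far",C-.16*x+.06*y,C-.16*x-.06*y),("corner",C+.06*y,C-.06*y)):
    print(nm,edge("wrist",im,A,B,.02), proj("wrist",[A,B]).round(0).tolist())
U=C+[0,0,.1]
for nm,A,B in(("upfront",U+.06*y,U-.06*y),("uprear",U+.02*x+.06*y,U+.02*x-.06*y)):
    print(nm,edge("wrist",im,A,B,.12), proj("wrist",[A,B]).round(0).tolist())
for q in("square_grip","square_heel"): print(q,[(np.round(d["centre"],4).tolist(),round(d["conf"],2)) for d in robot.landmark_of("wrist",q)])
print(toolshift([.53,.285,.24]))
E
```

```text
side+ (np.float32(4.323556), array([ 0.54477066, -0.11717612], dtype=float32), np.float64(0.4207160194012488)) [[372.0, 189.0], [376.0, 106.0]]
side- (np.float32(-0.989983), array([0.5462238 , 0.00413907], dtype=float32), np.float64(2.4754923452478246)) [[299.0, 189.0], [297.0, 106.0]]
far (np.float32(3.9728112), array([ 0.6229427 , -0.04390878], dtype=float32), np.float64(0.7219533966897138)) [[376.0, 106.0], [297.0, 106.0]]
corner (np.float32(5.302881), array([ 0.4593785 , -0.04908923], dtype=float32), np.float64(0.42010866007992137)) [[372.0, 206.0], [300.0, 206.0]]
upfront (np.float32(4.1217704), array([ 0.46011356, -0.05675376], dtype=float32), np.float64(0.12407835847631234)) [[383.0, 227.0], [295.0, 227.0]]
uprear (np.float32(4.389664), array([ 0.4393788, -0.0649188], dtype=float32), np.float64(0.8513592670153687)) [[383.0, 241.0], [295.0, 241.0]]
square_grip [([0.5034, 0.3126, 0.0118], 0.67)]
square_heel []
[  23.6 -315.4  110.4]
```

Request:
play_rows:
  increments: "0 -45 0 4 -1; 0 -92 15 8 -1; 0 -140 35 12 -1; 0 -186 55 16 -1; 0 -232 75 16 -1; 0 -278 95 16 -1; 0 -320 115 16 -1; 0 -340 131 16 -1; 0 -340 131 16 -1; 0 -340 131 16 -1"

```text
t: 9.4
tool_pos: [0.5041, 0.3082, 0.2192]
orientation: [3.124, -0.317, -0.001]
force: [0.5, 0.5, -0.3]
opening: 0.0927
gripper_force: 0.0
```

Run:
```python
from e import *
s=robot.read_state(); print(s["t"],s["tool_pos"],s["orientation"],s["opening"])
im=robot.read_camera("wrist")
cv2.imwrite("pics/w2.png",im)
for q in("square_grip","square_heel"): print(q,[(np.round(d["centre"],4).tolist(),round(d["conf"],2)) for d in robot.landmark_of("wrist",q)])
a=np.radians(-11.8); g=np.array([.504,.309,.03]); u=np.array([np.cos(a),np.sin(a),0]); v=np.array([-u[1],u[0],0])
print(proj("wrist",[g+.055*u+.01*v,g+.055*u-.01*v,g-.063*u+.01*v,g-.063*u-.01*v]).round(0).tolist())
for nm,A,B in(("L",g-.05*u+.01*v,g+.055*u+.01*v),("R",g-.05*u-.01*v,g+.055*u-.01*v),("far",g+.055*u+.01*v,g+.055*u-.01*v)):
    print(nm,edge("wrist",im,A,B,.03,w=9))
```

```text
9.4 [0.50410883 0.30816445 0.21923535] [ 3.12442048e+00 -3.17328605e-01 -1.43717896e-03] 0.09272882964044402
square_grip [([0.5034, 0.3133, 0.0152], 0.75)]
square_heel [([0.4239, 0.3242, 0.0022], 0.73)]
[[310.0, 136.0], [328.0, 136.0], [311.0, 234.0], [327.0, 234.0]]
L (np.float32(-19.90219), array([0.5123432 , 0.31161582], dtype=float32), np.float64(1.9377969607769914))
R (np.float32(-2.801316), array([0.50425375, 0.30298376], dtype=float32), np.float64(1.759392864942522))
far (np.float32(-27.858883), array([0.5636922 , 0.29898196], dtype=float32), np.float64(0.9902395684952896))
```

View pics/w2.png

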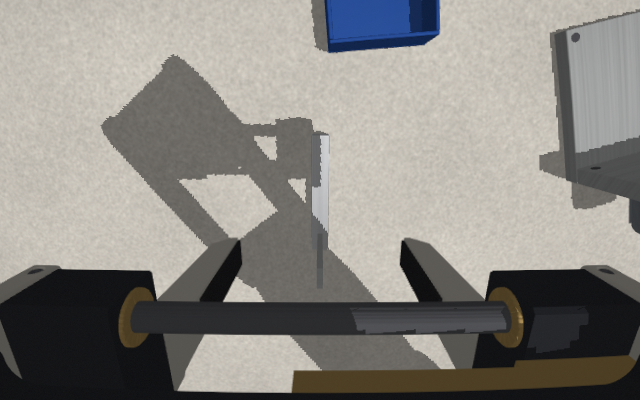

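The bar top lies at columns 312–329, rows 135–235, within about 1 px of prediction and centred between the fingers. Now descend and grip.

Request:
play_rows:
  increments: "0 0 50 0 -1; 0 0 100 0 -1; 0 0 150 0 -1; 0 0 190 0 -1; 0 0 210 0 -1; 0 0 214 0 -1; 0 0 214 0 -1; 0 0 214 0 1; 0 0 214 0 1; 0 0 214 0 1; 0 0 214 0 1; 0 0 214 0 1; 0 0 214 0 1; 0 0 214 0 1"
  force: 50

```text
t: 10.95
tool_pos: [0.5042, 0.3087, 0.0056]
orientation: [3.125, -0.318, -0.0]
force: [-0.3, 0.5, 0.0]
opening: 0.0413
gripper_force: 0.0
```

Request:
play_rows:
  increments: "0 0 0 0 1; 0 0 0 0 1; 0 0 0 0 1; 0 0 0 0 1; 0 0 0 0 1; 0 0 0 0 1; 0 0 0 0 1"

```text
t: 11.65
tool_pos: [0.5042, 0.3086, 0.0056]
orientation: [-3.125, 0.318, 0.0]
force: [-0.1, 0.7, -1.0]
opening: 0.0196
gripper_force: 50.0
```

Request:
play_rows:
  increments: "0 0 -15 0 1; 0 0 -45 0 1; 0 0 -75 0 1; 10 20 -80 -1 1; 22 55 -80 -3 1; 36 95 -80 -5 1; 50 135 -80 -7 1; 65 175 -80 -9 1; 80 215 -80 -11 1; 95 255 -80 -13 1; 110 295 -80 -15 1; 122 328 -80 -15.8 1; 128 345 -80 -15.8 1; 128 345 -80 -15.8 1; 128 345 -80 -15.8 1"

```text
t: 13.15
tool_pos: [0.5599, -0.0551, 0.0861]
orientation: [-3.139, -0.112, 0.0]
force: [-0.3, 0.1, -2.7]
opening: 0.0199
gripper_force: 50.0
```

Run:
```python
from e import *
s=robot.read_state(); print(s["t"],s["tool_pos"],s["orientation"],s["force"],s["wrist_torque"],s["opening"])
im=robot.read_camera("wrist")
cv2.imwrite("pics/w3.png",im)
M=R.from_rotvec(s["orientation"]).as_matrix(); print(M[:,0])
for q in("square_grip","square_heel","corner"): print(q,[[(np.round(d["centre"],4).tolist(),round(d["conf"],2)) for d in robot.landmark_of(n,q)] for n in("wrist","top","scene") if robot.read_camera(n) is not None])
```

```text
13.15 [ 0.55991931 -0.05509946  0.08607771] [-3.13913630e+00 -1.12329101e-01  4.44417392e-05] [-0.29538851  0.11668026 -2.71768847] [ 0.03869954 -0.12526097 -0.03926012] 0.019864287480825624
[ 9.97442365e-01  7.14753655e-02 -1.22850332e-05]
square_grip [[([0.5581, -0.0489, 0.0923], 0.93)], [([0.5605, -0.0526, 0.0934], 0.64)], [([0.5591, -0.054, 0.0928], 0.58)]]
square_heel [[], [([0.4747, -0.0596, 0.0807], 0.65)], [([0.4798, -0.0606, 0.0828], 0.9)]]
corner [[], [([0.4601, -0.067, 0.0203], 0.7)], [([0.4634, -0.0639, 0.0197], 0.85)]]
```

View pics/w3.png

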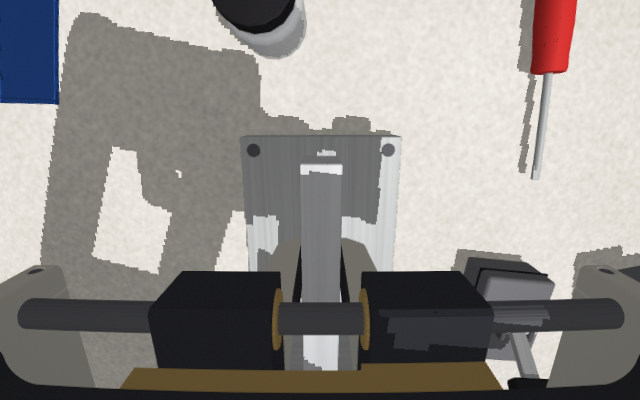

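The bar is centred over the bed and parallel to it: the far edge is level at row 137 and the bar spans columns 301–343. Lower slowly.

Request:
play_rows:
  increments: "0 0 20 0 1; 0 0 40 0 1; 0 0 52 0 1; 0 0 56 0 1; 0 0 58 0 1; 0 0 59 0 1; 0 0 60 0 1; 0 0 60 0 1; 0 0 60 0 1"

```text
t: 15.0
tool_pos: [0.5604, -0.0552, 0.0262]
orientation: [3.139, 0.114, 0.001]
force: [0.3, -0.0, -3.6]
opening: 0.0196
gripper_force: 50.0
```

Request:
play_rows:
  increments: "0 0 0.5 0 1; 0 0 1 0 1; 0 0 1.5 0 1; 0 0 1.5 0 1; 0 0 1.5 0 1"

```text
t: 15.5
tool_pos: [0.5605, -0.0552, 0.0255]
orientation: [3.139, 0.114, 0.001]
force: [-4.6, 0.9, 9.3]
opening: 0.0198
gripper_force: 50.0
```

Request:
play_rows:
  increments: "-2 0 -0.3 0 1; -4 0 -0.3 0 1; -6 0 -0.3 0 1; -8 0 -0.3 0 1; -9 0 -0.3 0 1; -10 0 -0.3 0 1; -10 0 -0.3 0 1"

```text
t: 16.2
tool_pos: [0.5513, -0.0561, 0.0255]
orientation: [3.139, 0.114, 0.004]
force: [3.7, 0.2, 5.9]
opening: 0.0196
gripper_force: 50.0
```

Request:
play_rows:
  increments: "-0.7 0 0 0 1; -1.4 0 0 0 1; -2.1 0 0 0 1; -2.8 0 0 0 1; -3.5 0 0 0 1; -3.5 0 0 0 1"

```text
t: 16.8
tool_pos: [0.5479, -0.0563, 0.0256]
orientation: [3.139, 0.114, 0.005]
force: [3.5, 0.8, 5.6]
opening: 0.0195
gripper_force: 50.0
```

Request:
play_rows:
  increments: "-0.5 0 0 0 1; -1 0 0 0 1; -1.5 0 0 0 1; -2 0 0 0 1; -2 0 0 0 1"

```text
t: 17.3
tool_pos: [0.5465, -0.0564, 0.0256]
orientation: [3.139, 0.114, 0.007]
force: [8.4, 0.6, 1.6]
opening: 0.0195
gripper_force: 50.0
```

Request:
play_rows:
  increments: "-0.5 0 0.3 0 1; -1 0 0.6 0 1; -1.5 0 1 0 1; -1.5 0 1 0 1; -1.5 0 1 0 1"

```text
t: 17.8
tool_pos: [0.5465, -0.0564, 0.0255]
orientation: [3.139, 0.114, 0.011]
force: [12.0, 1.3, 4.5]
opening: 0.0197
gripper_force: 50.0
```

Run:
```python
from e import *
s=robot.read_state(); print(s["t"],s["force"],s["wrist_torque"]); print(R.from_rotvec(s["orientation"]).as_matrix().round(4))
im=robot.read_camera("scene"); cv2.imwrite("pics/s2.png",cv2.resize(im[140:330,170:400],None,fx=3,fy=3,interpolation=cv2.INTER_CUBIC))
for q in("square_grip","square_heel","handle_tip"): print(q,[[(np.round(d["centre"],4).tolist(),round(d["conf"],2)) for d in robot.landmark_of(n,q)] for n in("top","scene") if robot.read_camera(n) is not None])
```

```text
17.8 [12.03977867  1.27650067  4.51614269] [ 0.36215957 -1.55753534  0.01546642]
[[ 9.973e-01  7.270e-02  7.200e-03]
 [ 7.270e-02 -9.974e-01 -4.000e-04]
 [ 7.200e-03  9.000e-04 -1.000e+00]]
square_grip [[], [([0.5401, -0.0533, 0.0345], 0.59), ([0.6835, -0.2162, 0.0007], 0.49)]]
square_heel [[([0.7037, -0.012, -0.0013], 0.58), ([0.4598, -0.0603, 0.024], 0.45)], [([0.4658, -0.0631, 0.0194], 0.94)]]
handle_tip [[([0.4906, -0.5679, 0.1702], 0.83), ([0.5152, -0.3508, 0.1297], 0.51)], [([0.4534, -0.2144, 0.0914], 0.71), ([0.512, -0.3497, 0.1278], 0.63), ([0.4913, -0.5687, 0.1698], 0.61)]]
```

View pics/s2.png

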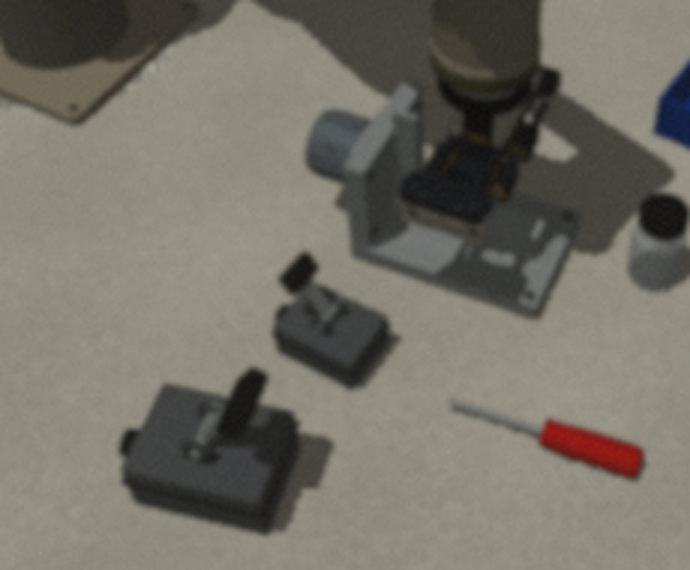

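The square is in the corner: the heel reads as at the corner line, and the isolator handle is still over. The tool has about a 0.4° tilt, so I'll press harder and down, easing the grip briefly so the square can seat itself flat.

Request:
play_rows:
  increments: "0 0 0.5 0 1; -0.5 0 1 0 1; -0.5 0 1.5 0 1; -0.5 0 1.5 0 1; -0.5 0 1.5 0 1"
  force: 20

```text
t: 18.95
tool_pos: [0.5465, -0.0564, 0.0255]
orientation: [3.139, 0.114, 0.012]
force: [4.9, 3.4, 16.4]
opening: 0.0193
gripper_force: 20.0
```

Request:
play_rows:
  increments: "-0.5 0 0 0 1; -1 0 0 0 1; -1.5 0 0 0 1; -1.5 0 0 0 1; -1.5 0 0 0 1"
  force: 30

```text
t: 19.45
tool_pos: [0.5464, -0.0564, 0.0255]
orientation: [3.139, 0.114, 0.017]
force: [14.6, 4.1, 8.8]
opening: 0.0197
gripper_force: 30.0
```

Request:
play_rows:
  increments: "0 0 0.5 0 1; 0 0 1 0 1; -0.4 0 1 0 1; -0.8 0 1 0 1; -0.8 0 1 0 1; -0.8 0 1 0 1; -0.8 0 1 0 1"
  force: 45

```text
t: 20.15
tool_pos: [0.5464, -0.0565, 0.0255]
orientation: [3.139, 0.114, 0.02]
force: [13.1, 5.1, 14.7]
opening: 0.0196
gripper_force: 45.0
```

Run:
```python
from e import *
s=robot.read_state(); print(s["t"],s["tool_pos"],s["force"],s["wrist_torque"],s["opening"])
im=robot.read_camera("wrist"); cv2.imwrite("pics/w4.png",cv2.resize(im[100:400,200:450],None,fx=2,fy=2,interpolation=cv2.INTER_CUBIC))
a=np.radians(4.17); n=np.array([np.cos(a),np.sin(a),0]); t=np.array([-n[1],n[0],0]); 
H=s["tool_pos"]-.085*n; H[2]=.02
print("bar far end flat top/bottom",proj("wrist",[H+.14*n+k*t+[0,0,z] for z in(0,.03) for k in(.01,-.01)]).round(1).tolist())
print("bed far",proj("wrist",[np.array([.4608,-.0624,.02])+.16*n+k*t for k in(.06,-.06)]).round(1).tolist())
```

```text
20.15 [ 0.54644408 -0.05645415  0.02550319] [13.06025897  5.14602323 14.68793699] [ 0.90529101 -1.93719707 -0.05056641] 0.019636133959973254
bar far end flat top/bottom [[301.7, 153.7], [338.1, 153.7], [297.9, 160.8], [341.8, 160.7]]
bed far [[207.7, 118.3], [430.9, 118.2]]
```

View pics/w4.png

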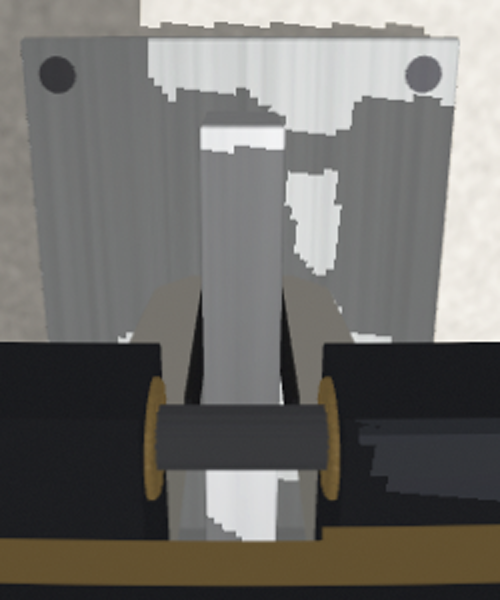

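The bar's end edges are where a flat pose predicts: top edge near full-frame row 163 against 161 predicted, columns 300–342, and the bed's far edge at 118. One last firming push, then hold.

Request:
play_rows:
  increments: "-0.3 -0.2 0.3 0 1; -0.6 -0.4 0.6 0 1; -0.9 -0.4 1 0 1; -0.9 -0.4 1 0 1; -0.9 -0.4 1 0 1; -0.9 -0.4 1 0 1; -0.9 -0.4 1 0 1; -0.9 -0.4 1 0 1; -0.9 -0.4 1 0 1; -0.9 -0.4 1 0 1; -0.9 -0.4 1 0 1; -0.9 -0.4 1 0 1"
  force: 50

```text
t: 21.4
tool_pos: [0.5465, -0.0565, 0.0255]
orientation: [3.138, 0.114, 0.023]
force: [13.4, 3.8, 19.1]
opening: 0.0196
gripper_force: 50.0
```

Request:
play_rows:
  increments: "-0.4 0 0 0 1; -0.8 0 0 0 1; -1 0 0 0 1; -1 0 0 0 1; -1 0 0 0 1; -1 0 0 0 1; -1 0 0 0 1; -1 0 0 0 1"

```text
t: 22.2
tool_pos: [0.5465, -0.0565, 0.0255]
orientation: [3.138, 0.114, 0.026]
force: [19.4, 4.7, 13.3]
opening: 0.0194
gripper_force: 50.0
```

Run:
```python
from h import *
robot.read_camera("scene"); print([(np.round(d["centre"],3).tolist()) for d in robot.landmark_of("scene","handle_tip")]); s=robot.read_state(); print(s["force"],s["tool_pos"]); print(robot.close_job())
```

```text
[[0.49, -0.569, 0.168], [0.511, -0.347, 0.13], [0.455, -0.215, 0.095]]
[17.8106332   4.2826063  13.76931938] [ 0.5464037  -0.05648431  0.02546257]
the job is handed in; nothing more can be done
None
```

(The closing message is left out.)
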